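# Rock the seesaw chute over and run the stretcher balls into the other tray

### The arm

A 6-joint arm with a two-finger parallel gripper is mounted at the origin on the work surface. World frame = base frame: x ahead of the robot, y to its left, z up, the work surface at z = 0. Lengths are in mm, angles in rad, forces in N, time in s.
With the tool pointing down it reaches from about 275 to 775 mm from the base axis. Payload 14.6 kg.
Tool frame: the origin (TCP) lies at the very end of the fingers, on their centre line; the grasp point (between the pads) lies 19 mm behind it; z points along the fingers, y is the line along which they close (so a half turn about z gives the same grasp; the last joint's range is limited). The gripper opens to 85 mm and grips with 20 to 120 N. Pads are 22 mm wide; open, the fingers measure 114 mm over their backs; the gripper's body (76 mm by 85 mm) begins 54 mm behind the grasp point. The pads swing forward as they close: fully open they stand 13 mm farther back than shut.
Start: joints at [-1.432, 0.263, -0.048, 1.259, 0, 1.415], TCP at [152.029, -502.509, 231.278] pointing down, gripper open.
Joint ranges: [-2.65, 2.65], [-0.89, 1.7], [-1.18, 1.37], [-2.13, 2.11], [-1.35, 1.29], [-3.14, 3.14]. Speed limits (rad/s): [1.89, 1.89, 2.57, 2.79, 3.14, 3.14].

### API

Orientations are given as a unit quaternion [x, y, z, w].
In Python, from station import state, grab_frame, finish_job, look_for, pinpoint gives the robot as it stands.
- The arm moves only by the shell command python3 -m crank 'ROWS' [FORCE]. ROWS is JSON, a list of rows, each a list of 3 entries, a list of its own where there are three numbers: the shift along the world's x, y, z in cm, then the turn, a rotation vector about the world's x, y, z in rad, then the closure in counts, from 0 (fully open) to 255 (shut). A call has 1 to 20 rows; each row is the pose to reach, as a shift and turn from the pose commanded when the call began; what a row does not reach only later rows make up. A row lasts 1/12 s, in which the tool goes at most 41.7 mm and 7.16 degrees, less where a joint would pass 70% of its speed; a pose out of reach is approached as far as the arm can. A call with a gripper value outside its range is refused whole. The fingers move at their own pace and stop on an object; FORCE is the grip in N (left out, the last holds). Time passes only in rows, so rows that repeat a pose let the fingers close. It gives the time, the measured TCP pose, the force, the opening and the grip force at its end, in the units of the state.
- state(): the state, without advancing time (a new reading comes with each control period).
- grab_frame(name): name is "side" or "top"; returns a dict with "color" (400x640x3 uint8, red, green, blue), "vfov" (degrees; the focal length in pixels is half the picture's height over the tangent of half this angle, whatever the lens; pixels are square), "cx", "cy" (the principal point, pixels), "distortion" ([k1, k2, p1, p2, k3] as OpenCV has them; the pictures are not rectified), "world_from_camera" (4x4, takes a point from camera to world coordinates). Camera axes: x right, y up, looking along -z (the intrinsics and any distortion apply to the point x, -y, -z); pixel columns grow to the right and rows downward; lengths in mm; the calibration is good to about 2 mm. A picture is of the moment at which its call begins. There is no depth.
- finish_job(): hands the job in; it is judged then, once.
Trained networks look in the newest picture that a camera, given by its name, has taken for a name from the list of things; names that differ only in an ending like _2 or _b are one class to them, and where a whole thing is asked for, a point or a joint stands for the part that bears it (a point fixed in the world has none). Each returns a list of dicts, best first, with "score" (0 to 1); they miss things now and then, are a little off and sometimes report something else, mostly with a low value. They report only what shows in the picture. A call takes as long as a camera call.
- look_for(camera, target): "xy" ([column, row] in pixels, amid what is visible of it).
- pinpoint(camera, target): "xy" ([column, row] in pixels: a listed point, or the origin of a listed thing).
The state is a dict: "clock": time; "qpos": joint angles; "dq": joint speeds; "tau": joint torques, N m; "eef_pos": TCP position; "tcp_rot": TCP orientation; "ft_force": force on the tool from outside, world axes, zero at the start; "wrist_torque": the same for the moment, N m; "opening": opening from 0.0 (shut) to 1.0 (fully open); "finger_force": force on a finger pad.
Only numpy, scipy, OpenCV 4.12 (cv2) and the standard library are available. Lean on these libraries where they do the work, as an engineer would, in place of code of your own. Each camera call takes 0.05 s, during which the arm holds its last target. There are 200 camera calls.

### The job

The wooden seesaw on the ball feeder is tipped towards one tray: press its raised tab down so that it rocks over the other way. Then push the round knob of the release bolt fully in, so that all four wooden balls run down into the tray that the seesaw did not feed at first, and wait until they lie there. Do not touch the balls, do not disturb the other things on the bench, and leave the seesaw and the bolt as you set them.

Things in the scene. Friction and masses are not known exactly. Their poses are not given: they have to be found in the camera images.
- station: Plywood ball feeder fixed to the bench, in varying places, turned up to 0.2 rad. Origin on the bench under the middle of the seesaw; x points away from the robot along the feed chute, y to the left tray, z up. Base board 12 mm thick, x -75 to 75 mm, y -280 to 280, with a 100 mm wide tongue out to x = 255. It carries the seesaw, two trays and the feed chute.
- seesaw (a joint): Angle (rad) of the seesaw trough about a pin along station x, 60 mm above the bench. Positive: left (+y) end raised, feeds the right tray; negative: right end raised, feeds the left tray. Stops at -0.22 and 0.22. Top-heavy (steel weight on its wall): it lies against a stop and, pressed past level (about 1 N on the tab), falls to the other and stays. Trough 220 mm long in y, 76 mm wide, ends open.
- tab_left (a point): Middle of the top of the left (+y) press tab, a flat wooden tab 64 mm (x) by 45 mm (y), 6 mm thick, on the seesaw's robot side; 72 mm towards the robot and 88 mm left of the seesaw's middle. About 106 mm above the bench when raised, 68 mm when lowered. The trough's wall stands 34 mm beyond this point and rises 47 mm above it.
- tab_right (a point): The same on the right (-y) press tab, the mirror image of the left one.
- bolt (a joint): How far the release bolt is pushed in (m): 0 = its steel plate blocks the feed chute, 0.05 = fully in against a hard stop, chute open. It slides along the station's +y, sticks where it is left, and takes about 1 to 2 N to push.
- push_knob (a point): Centre of the outer (-y) face of the bolt's round wooden push knob, a disc 36 mm across and 12 mm thick, about 165 mm above the bench, at station x = 86, y = -107 when out and -57 when in. Push it towards station +y. It stands free on a thin bar that passes over the balls, the bench well below it; beside the chute a guide post 160 mm high stands at y = -29 to -43.
- chute_mouth (a point): Middle of the floor's edge at the low end of the aluminium feed chute, 118 mm above the bench, at station x = 41. The chute, 47 mm wide with walls 26 mm high, rises from here at 0.14 rad to x = 249; the four balls wait in it behind the bolt and roll into the middle of the seesaw once the bolt is in.
- tray_left (a point): Middle of the floor of the left tray, an open wooden box 130 mm (x) by 140 mm (y), floor 17 mm and rim 62 mm above the bench (47 mm on the seesaw's side); at station x = 0, y = +190.
- tray_right (a point): The same of the right tray, at station x = 0, y = -190.
- ball1_center (a point): Centre of one of the four plain wooden balls, 32 mm in diameter, 13 g. It must end in the tray; its centre then lies about 33 mm above the bench.
- ball2_center (a point): Centre of one of the four plain wooden balls, 32 mm in diameter, 13 g. It must end in the tray; its centre then lies about 33 mm above the bench.
- ball3_center (a point): Centre of one of the four plain wooden balls, 32 mm in diameter, 13 g. It must end in the tray; its centre then lies about 33 mm above the bench.
- ball4_center (a point): Centre of one of the four plain wooden balls, 32 mm in diameter, 13 g. It must end in the tray; its centre then lies about 33 mm above the bench.
- tin: Bystander: flat steel wax tin, 56 mm in diameter, 22 mm high, standing on the bench in front of the seesaw's middle. Origin under its centre.
- spool: Bystander: thread spool 48 mm in diameter, 65 mm high, standing right of the feed chute. Origin under its centre.
- jar: Bystander: glass jar 60 mm in diameter, 85 mm high, left of the feed chute. Origin under its centre.
- hammer: Bystander: hammer lying on the bench to the right, 260 mm long. Origin at mid-length on the bench.
- awl: Bystander: awl with a dark wooden handle, 150 mm long, lying on the bench. Origin at mid-length on the bench.
- brush: Bystander: shoe brush 160 x 50 mm, 40 mm high, on the bench to the left. Origin under its middle.
- last: Bystander: wooden shoe last, about 215 mm long and 93 mm high, on the bench beyond the brush, to the left. Origin under its middle.

How it is judged (in metres and radians):
On the way, in this order (a step that is already met when the one before it is completed fails the run):
1. the seesaw is rocked over to its other stop while the bolt still holds the balls (distance of tab_left from where it was at the start of the episode above 0.021 m and (value of joint seesaw above 0.17 rad or value of joint seesaw below -0.17 rad) and value of joint bolt below 0.015 m), for 0.2 s.
2. the release bolt is pushed in (value of joint bolt above 0.042 m), for 0.1 s.
At the end, for the whole second after the job is handed in: The seesaw lies over on the side opposite to its start (within 0.05 rad of the stop), the bolt is in by more than 40 mm, and all four balls lie inside the tray that the seesaw now feeds (not the one it pointed to at first) (distance of tab_left from where it was at the start of the episode above 0.021 m and value of joint bolt above 0.04 m and ((value of joint seesaw below -0.17 rad and y of each of ball1_center, ball2_center, ball3_center, ball4_center in the frame of station above 0.115 m and x of ball1_center in the frame of station between -0.065 and 0.065 m and z of each of ball1_center, ball2_center, ball3_center, ball4_center in the frame of station below 0.06 m and x of ball2_center in the frame of station between -0.065 and 0.065 m and x of ball3_center in the frame of station between -0.065 and 0.065 m and x of ball4_center in the frame of station between -0.065 and 0.065 m) or (value of joint seesaw above 0.17 rad and y of each of ball1_center, ball2_center, ball3_center, ball4_center in the frame of station below -0.115 m and x of ball1_center in the frame of station between -0.065 and 0.065 m and z of each of ball1_center, ball2_center, ball3_center, ball4_center in the frame of station below 0.06 m and x of ball2_center in the frame of station between -0.065 and 0.065 m and x of ball3_center in the frame of station between -0.065 and 0.065 m and x of ball4_center in the frame of station between -0.065 and 0.065 m))); the robot touches nothing.
It fails at once if a ball is touched by the robot (contact force between any of the arm, the fingers and ball1 above 0.2 N or contact force between any of the arm, the fingers and ball2 above 0.2 N or contact force between any of the arm, the fingers and ball3 above 0.2 N or contact force between any of the arm, the fingers and ball4 above 0.2 N).
It fails at once if a ball is lifted (height (world z) of any of ball1_center, ball2_center, ball3_center, ball4_center above 0.19 m).
It fails at once if a bystander is moved by more than 30 mm (distance of any of tin, spool, jar, hammer, awl, brush, last from where it was at the start of the episode above 0.03 m).
It also fails if it takes over 38 s, if anything falls off the work surface, if the arm or the gripper's body presses on something with over 40 N, if the wrist force passes 120 N, or if a joint passes its speed limit or range.

## Working session

There is one attempt and no reset: what is moved stays moved. The work goes in short steps, Python scripts to look and compute and a shell command to move; the robot and the scene stay as the last step left them, time stands still between calls to the robot, and variables do not carry over. Pictures are saved under pics/ and viewed, at most 10 in all, crops included, and the job is handed in when it is done.

```bash
mkdir -p pics
cat > h.py <<'E'
import numpy as np, cv2
from station import *
def ray(f,xy):
    h=f["color"].shape[0]; F=h/2/np.tan(np.radians(f["vfov"])/2)
    K=np.array([[F,0,f["cx"]],[0,F,f["cy"]],[0,0,1]])
    u=cv2.undistortPoints(np.array([[xy]],float),K,np.array(f["distortion"],float))[0,0]
    T=np.array(f["world_from_camera"]); d=T[:3,:3]@np.array([u[0],-u[1],-1])
    return T[:3,3],d/np.linalg.norm(d)
def tri(r):
    A=sum(np.eye(3)-np.outer(d,d) for o,d in r); b=sum((np.eye(3)-np.outer(d,d))@o for o,d in r)
    p=np.linalg.solve(A,b); return p,max(np.linalg.norm(np.cross(p-o,d)) for o,d in r)
def atz(r,z): o,d=r; return o+d*(z-o[2])/d[2]
E
python3 - <<'E'
from h import *
F={c:grab_frame(c) for c in("side","top")}
for c in F: cv2.imwrite(f"pics/{c}0.png",F[c]["color"][:,:,::-1]); print(c,np.round(np.array(F[c]["world_from_camera"])[:3,3]))
for t in "tab_left tab_right push_knob chute_mouth tray_left tray_right tin spool jar hammer awl brush".split():
    R=[];s=[]
    for c in F:
        p=pinpoint(c,t)
        if p: R.append(ray(F[c],p[0]["xy"])); s.append((c,np.round(p[0]["xy"]),round(p[0]["score"],2)))
    print(t,s,[np.round(x,0) for x in tri(R)] if len(R)==2 else "")
E
```

```text
side [ 429.  916. 1200.]
top [ 321.   24. 1175.]
tab_left [('side', array([329., 211.]), 0.59), ('top', array([368., 114.]), 0.67)] [array([602., -19., 136.]), np.float64(148.0)]
tab_right [('side', array([306., 174.]), 0.61), ('top', array([387., 214.]), 0.59)] [array([ 534., -156.,   16.]), np.float64(51.0)]
push_knob [('side', array([284., 170.]), 0.63), ('top', array([400., 156.]), 0.6)] [array([ 674., -205.,  -20.]), np.float64(2.0)]
chute_mouth [('side', array([304., 177.]), 0.85), ('top', array([362., 174.]), 0.86)] [array([581., -75., 102.]), np.float64(3.0)]
tray_left [('side', array([300., 237.]), 0.91), ('top', array([293., 184.]), 0.71)] [array([569., 123.,  27.]), np.float64(3.0)]
tray_right [('side', array([327., 160.]), 0.56), ('top', array([422., 199.]), 0.62)] [array([ 523., -262.,    4.]), np.float64(7.0)]
tin [('side', array([349., 205.]), 0.67), ('top', array([367., 124.]), 0.56)] [array([546.,  -3., 201.]), np.float64(155.0)]
spool [('side', array([278., 167.]), 0.66), ('top', array([407., 150.]), 0.67)] [array([ 701., -234.,  -38.]), np.float64(6.0)]
jar [('side', array([260., 218.]), 0.83), ('top', array([318., 138.]), 0.82)] [array([717.,  51.,  11.]), np.float64(1.0)]
hammer [('side', array([391., 137.]), 0.64)] 
awl [('side', array([343., 343.]), 0.69), ('top', array([412., 269.]), 0.48)] [array([  326., -1033., -3771.]), np.float64(12.0)]
brush [('side', array([398., 308.]), 0.74), ('top', array([222., 300.]), 0.88)] [array([239., 325.,   3.]), np.float64(10.0)]
```

```bash
python3 -c "
from station import state
print(state())"
```

```text
{'clock': 1.3, 'qpos': array([-1.43231701e+00,  2.63092369e-01, -4.83156091e-02,  1.25939879e+00,
        3.30912229e-05,  1.41549515e+00]), 'dq': array([-0.00111775,  0.0005316 , -0.000981  ,  0.00036468, -0.00132763,
        0.00219348]), 'tau': array([ 1.11346533e-03, -6.37434626e+01,  3.84776902e+01,  1.00685560e-03,
       -1.78450944e-05, -3.01153807e-05]), 'eef_pos': array([ 152.02886454, -502.50278603,  231.27650469]), 'tcp_rot': array([ 9.89231012e-01,  1.46362581e-01,  1.65889445e-05, -5.08228155e-06]), 'ft_force': array([-0.17069876,  0.48823486,  0.25531833]), 'wrist_torque': array([0.00831376, 0.00590897, 0.00088945]), 'finger_force': 0.0, 'opening': 1.0023920818887333}
```

```bash
python3 -c "
import cv2
a=cv2.imread('pics/side0.png')[110:270,200:420];b=cv2.imread('pics/top0.png')[80:260,250:480]
cv2.imwrite('pics/s1.png',cv2.resize(a,None,fx=3.6,fy=3.6,interpolation=2));cv2.imwrite('pics/t1.png',cv2.resize(b,None,fx=3.2,fy=3.2,interpolation=2))"
```

```text
(no output)
```

View pics/s1.png

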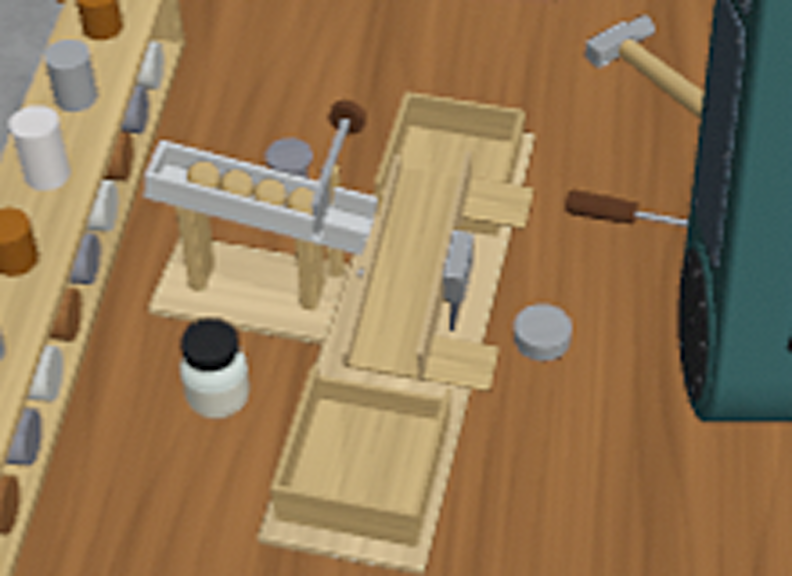

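View pics/t1.png

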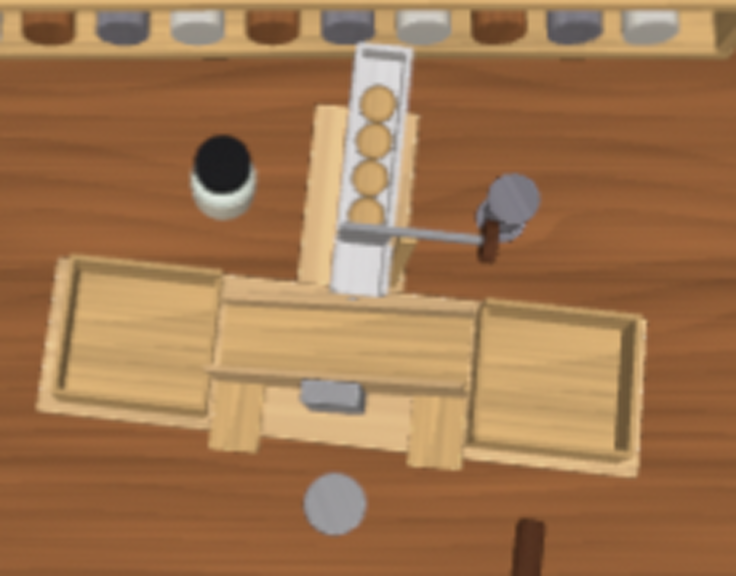

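View pics/top0.png

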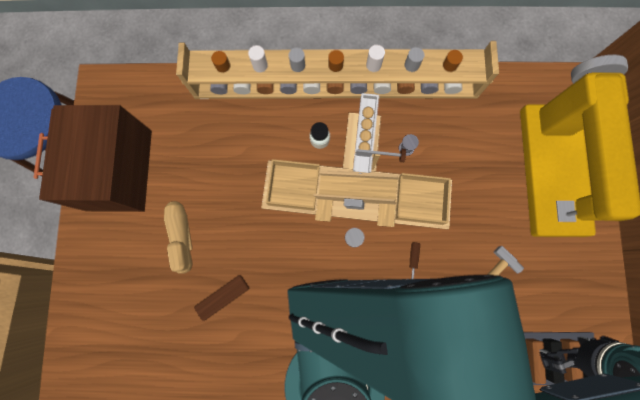

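The top and side views agree. The feeder is at about 0.1 rad, with the left tab near top px (324,209), the right tab near (387,215) and the knob near top px (403,155) / side px (296,142). The network swapped several labels, so I'll use my hand-picked pixels and fit the station pose to them.

Run:
```python
from h import *
from scipy.optimize import least_squares
F={c:grab_frame(c) for c in("side","top")}
P=dict(tab_left=((327.5,210.3),(323.75,209.4)),tab_right=((338.1,166.4),(386.6,215.3)),knob=((296.4,142.2),(402.8,155.3)),mouth=((304,177),(362,173)),tray_left=((300,237),(293,184.5)),tray_right=((327.8,151.7),(423.7,198.7)),tin=((350.8,201.5),(355,237)),spool=((280.5,153),(410,142)),awlhandle=((367,167),(415,255)))
M={}
for k,(s,t) in P.items():
    p,e=tri([ray(F["side"],s),ray(F["top"],t)]); M[k]=p; print(k,np.round(p),round(e,1))
L=dict(tab_left=(-72,88),tab_right=(-72,-88),knob=(86,-107),mouth=(41,0),tray_left=(0,190),tray_right=(0,-190))
R=lambda a:np.array([[np.cos(a),-np.sin(a)],[np.sin(a),np.cos(a)]])
f=lambda q:np.concatenate([q[:2]+R(q[2])@np.array(L[k])-M[k][:2] for k in L])
s=least_squares(f,[550,-60,0],loss="soft_l1",f_scale=4);q=s.x
print(q,np.round(f(q).reshape(-1,2),1))
for k in L: print(k,np.round(q[:2]+R(q[2])@np.array(L[k])))
```

```text
tab_left [488.  32.  63.] 0.8
tab_right [ 468. -141.   96.] 0.5
knob [ 619. -178.  161.] 0.8
mouth [583. -74. 100.] 3.6
tray_left [568. 124.  27.] 0.6
tray_right [ 518. -254.   54.] 4.6
tin [414. -61.   7.] 1.9
spool [ 689. -220.   59.] 1.6
awlhandle [ 363. -235.    9.] 1.5
[ 5.45878543e+02 -6.47059548e+01 -1.26728742e-01] [[-2.6  0.2]
 [-4.7 -1.5]
 [-1.8 -4. ]
 [ 3.6  4.5]
 [ 1.7  0. ]
 [ 3.6  1.1]]
tab_left [486.  32.]
tab_right [ 463. -143.]
knob [ 618. -182.]
mouth [587. -70.]
tray_left [570. 124.]
tray_right [ 522. -253.]
```

The right tab is the raised one (z about 96–106), so the seesaw feeds the left tray. I'll press the right tab at about (458,-141) with the fingers closed.

```bash
python3 -m crank '[[[10,12,0],[0,0,-0.2],255],[[20,24,0],[0,0,-0.42],255],[[30.6,36.1,-4],[0,0,-0.42],255],[[30.6,36.1,-4],[0,0,-0.42],255],[[30.6,36.1,-4],[0,0,-0.42],255],[[30.6,36.1,-4],[0,0,-0.42],255],[[30.6,36.1,-4],[0,0,-0.42],255],[[30.6,36.1,-4],[0,0,-0.42],255],[[30.6,36.1,-4],[0,0,-0.42],255],[[30.6,36.1,-4],[0,0,-0.42],255],[[30.6,36.1,-4],[0,0,-0.42],255],[[30.6,36.1,-4],[0,0,-0.42],255],[[30.6,36.1,-4],[0,0,-0.42],255],[[30.6,36.1,-4],[0,0,-0.42],255],[[30.6,36.1,-7],[0,0,-0.42],255],[[30.6,36.1,-7],[0,0,-0.42],255]]'
python3 - <<'E'
from h import *
s=state();print(s["eef_pos"],s["tcp_rot"],s["opening"],s["clock"])
a=grab_frame("side")["color"][110:270,200:420];b=grab_frame("top")["color"][110:260,270:480]
o=np.vstack([cv2.resize(x[:,:,::-1],(480,int(480*x.shape[0]/x.shape[1])),interpolation=2) for x in(a,b)])
cv2.imwrite("pics/c2.png",cv2.resize(o,None,fx=.85,fy=.85))
E
```

```text
clock: 2.73
eef_pos: [456.1, -141.5, 158.4]
tcp_rot: [0.998, -0.063, -0.002, -0.001]
ft_force: [-1.1, 0.4, -1.1]
opening: 0.001
finger_force: 0.0
[ 456.14305972 -141.54539985  158.37047365] [ 9.97980701e-01 -6.34861808e-02 -1.88823987e-03 -6.78240935e-04] 0.0007118289919587492 2.7333
```

View pics/c2.png

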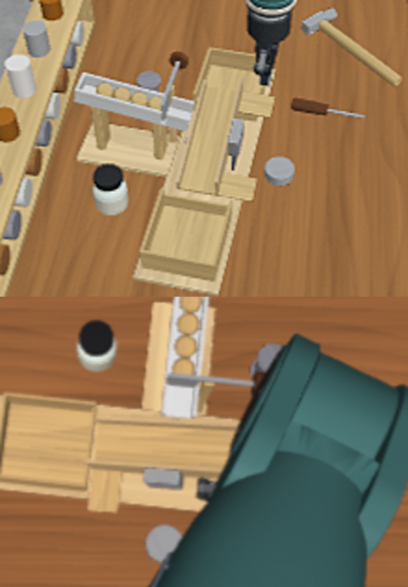

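The side view shows the fingertip at composite px (262,82), hanging above the right tab at (255,103), which fits the height difference. I'll press down.

```bash
python3 -m crank '[[[0,0,-2],[0,0,0],255],[[0,0,-4],[0,0,0],255],[[0,0,-5],[0,0,0],255],[[0,0,-6],[0,0,0],255],[[0,0,-7],[0,0,0],255],[[0,0,-7.8],[0,0,0],255],[[0,0,-8],[0,0,0],255],[[0,0,-8],[0,0,0],255]]'
```

```text
clock: 3.5
eef_pos: [458.0, -141.9, 81.6]
tcp_rot: [0.998, -0.063, -0.0, -0.0]
ft_force: [0.2, -0.2, 0.1]
opening: 0.004
finger_force: 0.0
```

```bash
python3 -m crank '[[[0,0,4],[0,0,0],255],[[0,0,8],[0,0,0],255],[[-1,-2,12],[0,0,0],255],[[3,-6,13],[0,0,0],255],[[7,-9.6,13],[0,0,0],255],[[11,-9.6,13],[0,0,0],255],[[15.3,-9.6,13],[0,0,0],255],[[15.3,-9.6,13],[0,0,0],255],[[15.3,-9.6,10],[0,0,0],255],[[15.3,-9.6,7.5],[0,0,0],255],[[15.3,-9.6,7.5],[0,0,0],255],[[15.3,-9.6,7.5],[0,0,0],255]]'
python3 - <<'E'
from h import *
A=grab_frame("side")["color"];a=A[110:270,200:420];b=grab_frame("top")["color"][110:260,270:480]
o=np.vstack([cv2.resize(x[:,:,::-1],(480,int(480*x.shape[0]/x.shape[1])),interpolation=2) for x in(a,b)])
cv2.imwrite("pics/c3.png",cv2.resize(o,None,fx=.85,fy=.85))
cv2.imwrite("pics/c3s.png",cv2.resize(A[120:200,250:360,::-1],None,fx=6,fy=6,interpolation=2))
E
```

```text
clock: 4.5
eef_pos: [610.4, -237.3, 156.6]
tcp_rot: [0.998, -0.063, -0.001, -0.0]
ft_force: [-0.2, 0.3, 0.5]
opening: 0.001
finger_force: 0.0
```

View pics/c3.png

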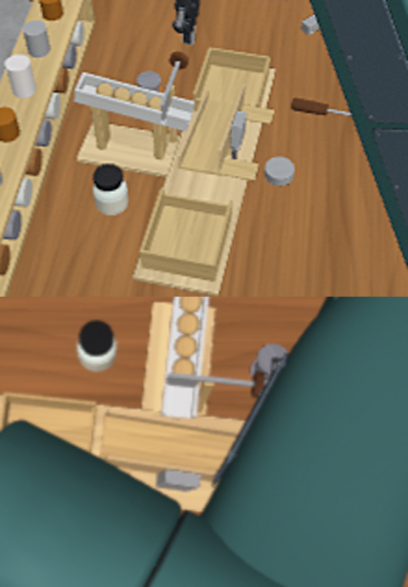

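View pics/c3s.png

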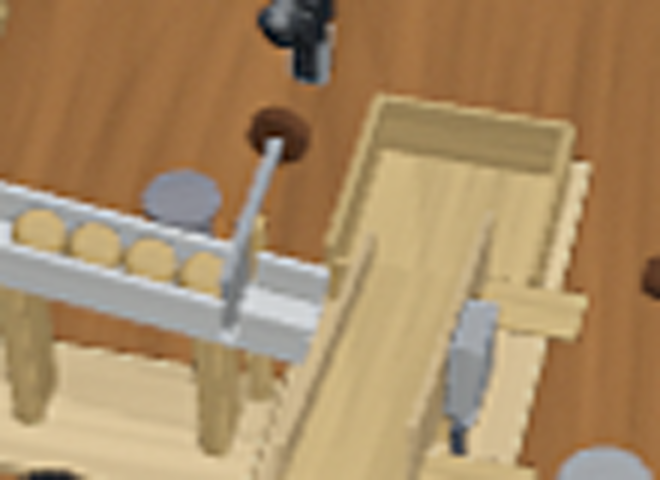

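The seesaw has rocked over: the right tab is down and the weight has swung. The fingertip at crop px (310,72) sits outward of the knob at (280,135), nearly in line with the bar. I'll add about 3 mm in x and push along station +y.

```bash
python3 -m crank '[[[0.6,2,0],[0,0,0],255],[[0.8,3.5,0],[0,0,0],255],[[0.9,4.5,0],[0,0,0],255],[[1.0,5.5,0],[0,0,0],255],[[1.1,6.5,0],[0,0,0],255],[[1.2,7.2,0],[0,0,0],255],[[1.3,7.8,0],[0,0,0],255],[[1.3,7.8,0],[0,0,0],255]]'
```

```text
clock: 5.27
eef_pos: [624.1, -158.4, 156.3]
tcp_rot: [0.998, -0.063, -0.0, -0.0]
ft_force: [-0.5, -0.2, 0.3]
opening: -0.001
finger_force: 0.0
```

Run:
```python
from h import *
A=grab_frame("side")["color"]
cv2.imwrite("pics/d1.png",cv2.resize(A[120:200,250:360,::-1],None,fx=6,fy=6,interpolation=2))
```

```text
(no output)
```

View pics/d1.png

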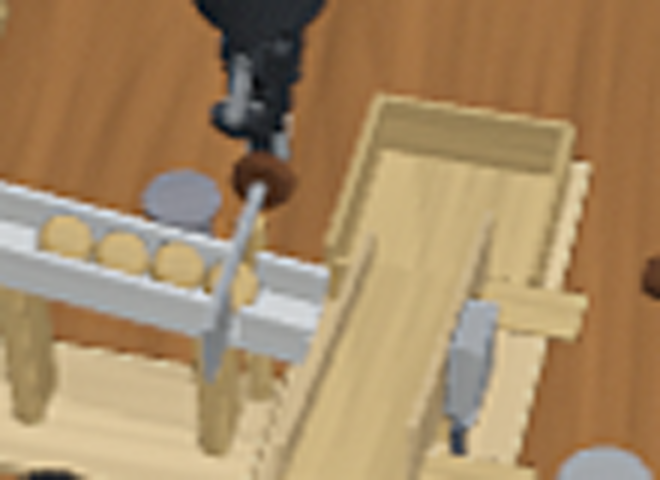

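The fingertip is behind the knob, now at crop px (263,180), and the bolt is well on its way in with the first ball starting past the plate. I'll push the rest of the way to the stop.

```bash
python3 -m crank '[[[0.05,0.5,0],[0,0,0],255],[[0.1,0.9,0],[0,0,0],255],[[0.15,1.2,0],[0,0,0],255],[[0.2,1.4,0],[0,0,0],255],[[0.2,1.4,0],[0,0,0],255]]'
```

```text
clock: 5.73
eef_pos: [625.8, -145.6, 156.2]
tcp_rot: [0.998, -0.063, -0.0, 0.001]
ft_force: [-1.9, -1.7, -0.6]
opening: -0.003
finger_force: 1.2
```

```bash
python3 -m crank '[[[0.03,0.2,0],[0,0,0],255],[[0.05,0.4,0],[0,0,0],255],[[0.05,0.4,0],[0,0,0],255]]'
```

```text
clock: 5.98
eef_pos: [625.9, -145.1, 156.4]
tcp_rot: [0.998, -0.064, -0.001, 0.004]
ft_force: [-8.1, -26.7, -0.1]
opening: -0.001
finger_force: 13.8
```

The reaction is 27 N with no further movement, so the bolt is at its stop. Next I back off along -y, rise, retreat and look.

```bash
python3 -m crank '[[[-0.1,-1,0],[0,0,0],255],[[-0.5,-4,0],[0,0,0],255],[[-1,-8,0],[0,0,0],255],[[-1,-10,4],[0,0,0],255],[[-4,-14,8],[0,0,0],255],[[-8,-17,8],[0,0,0],255],[[-12,-20,8],[0,0,0],255],[[-16,-22,8],[0,0,0],255],[[-20,-24,8],[0,0,0],255],[[-24,-26,8],[0,0,0],255],[[-28,-28,8],[0,0,0],255],[[-32,-30,8],[0,0,0],255],[[-32,-30,8],[0,0,0],255],[[-32,-30,8],[0,0,0],255],[[-32,-30,8],[0,0,0],255],[[-32,-30,8],[0,0,0],255],[[-32,-30,8],[0,0,0],255],[[-32,-30,8],[0,0,0],255],[[-32,-30,8],[0,0,0],255],[[-32,-30,8],[0,0,0],255]]'
python3 - <<'E'
from h import *
A=grab_frame("side")["color"];T=grab_frame("top")["color"]
o=np.vstack([cv2.resize(x[:,:,::-1],(400,int(400*x.shape[0]/x.shape[1])),interpolation=2) for x in(A[110:270,200:420],T[80:260,250:480])])
cv2.imwrite("pics/e1.png",cv2.resize(o,None,fx=.98,fy=.98))
E
```

```text
clock: 7.65
eef_pos: [307.3, -441.1, 236.2]
tcp_rot: [0.998, -0.062, 0.0, -0.0]
ft_force: [0.1, 0.1, 0.2]
opening: -0.001
finger_force: 0.0
```

View pics/e1.png

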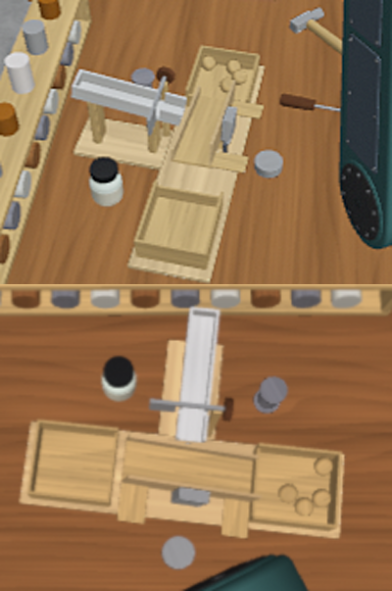

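All four balls are in the right tray (lower view, around (305,490)). The bolt is in, the seesaw has stayed over and the bystanders are undisturbed. I'll wait for the balls to settle and then hand in.

```bash
python3 -m crank '[[[0,0,0],[0,0,0],255],[[0,0,0],[0,0,0],255],[[0,0,0],[0,0,0],255],[[0,0,0],[0,0,0],255],[[0,0,0],[0,0,0],255],[[0,0,0],[0,0,0],255],[[0,0,0],[0,0,0],255],[[0,0,0],[0,0,0],255],[[0,0,0],[0,0,0],255],[[0,0,0],[0,0,0],255],[[0,0,0],[0,0,0],255],[[0,0,0],[0,0,0],255],[[0,0,0],[0,0,0],255],[[0,0,0],[0,0,0],255],[[0,0,0],[0,0,0],255],[[0,0,0],[0,0,0],255],[[0,0,0],[0,0,0],255],[[0,0,0],[0,0,0],255]]' >/dev/null; python3 -c "
from station import finish_job
print(finish_job())"
```

```text
the job is handed in; nothing more can be done
None
```

The job is handed in, with no verdict returned: I rocked the seesaw over and pushed the bolt in to its stop, and the last picture shows all four balls in the right tray and the other things where they were.

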